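# Set the bag coder's click wheel and confirm

### The arm

A 6-joint arm with a two-finger parallel gripper is mounted at the origin on the work surface. World frame = base frame: x ahead of the robot, y to its left, z up, the work surface at z = 0. Lengths are in m, angles in degrees, forces in N, time in s.
With the tool pointing down it reaches from about 0.4 to 0.825 m from the base axis. Payload 7 kg.
Tool frame: the origin (TCP) lies on the centre line of the jaws, within the pads' length; the fingertips stand ctrl.finger_overhang ahead of it and the grasp point (between the pads) lies 5 mm behind it (ctrl.finger_overhang is the distance from the TCP to the fingertips, in m); z points along the fingers, y is the line along which they close (so a half turn about z gives the same grasp; the last joint's range is limited). The gripper opens to 85 mm and grips with 20 to 120 N. Pads are 22 mm wide; open, the fingers measure 114 mm over their backs; the gripper's body (76 mm by 85 mm) begins 54 mm behind the grasp point. The pads swing forward as they close: fully open they stand 13 mm farther back than shut.
Start: joints at [-49.727, 20.546, 0.682, 0, -70.136, -16.507], TCP at [0.272, -0.618, 0.245] pointing down, gripper open.
Joint ranges: [-176.03, 176.03], [-82.01, 121.73], [-58.28, 71.71], [-173.87, 95.51], [-174.79, -0.11], [-173.66, 173.66]. Speed limits (degrees/s): [136.94, 136.94, 172.46, 180, 180, 180].

### API

Orientations are given as [roll, pitch, yaw] about the fixed x, y, z axes, in that order (R = Rz(yaw) Ry(pitch) Rx(roll)).
In Python, from workcell import ctrl gives the robot as it stands. The module is installed in compiled form; this text tells all that it offers.
- The arm moves only by the tool drive_tool, never from a script. Its argument "motion" is a list of rows, each a list of 7 numbers: the shift along the tool's x, y, z normalised to -1 to 1, where 1 is 25 mm, then the turn, a rotation vector about the tool's x, y, z normalised to -1 to 1, where 1 is 4 degrees, then the opening, from 0 (shut) to 1 (fully open). In form: [[dx, dy, dz, wx, wy, wz, gripper], ...]. A call has 1 to 12 rows; each row shifts and turns the commanded pose from where the row before left it, along the tool's axes as they then stand; what a row does not reach is not made up. A row lasts 1/12 s, in which the tool goes at most 41.7 mm and 7.16 degrees, less where a joint would pass 70% of its speed; a pose out of reach is approached as far as the arm can. A call with a number of a shift or a turn outside -1 to 1 is refused whole. A call with a gripper value outside its range is refused whole. The fingers move at their own pace and stop on an object; "grip_force" is the grip in N (left out, the last holds). Time passes only in rows, so rows that do not move let the fingers close. It gives the time, the measured TCP pose, the force, the opening and the grip force at its end, in the units of the state.
- ctrl.state(): the state, without advancing time (a new reading comes with each control period).
- ctrl.read_camera(name): name is "scene" or "top" or "wrist"; returns a dict with "color" (384x512x3 uint8, blue, green, red), "range_z" (384x512 float32, m along the optical axis (not along the pixel's ray), 0 where there is no reading), "vfov" (degrees; the focal length in pixels is half the picture's height over the tangent of half this angle, whatever the lens; pixels are square), "cx", "cy" (the principal point, pixels), "origin" and "attitude" of the camera in the world; the wrist camera has in their place "mount" (4x4, takes a point from camera to tool coordinates, whose origin is the TCP and whose axes are the flange's). Camera axes: x right, y down, z forward; pixel columns grow to the right and rows downward; lengths in m; the calibration is good to about 2 mm. A picture is of the moment at which its call begins: read the wrist's pose just before it.
- ctrl.hand_in(): hands the job in; it is judged then, once.
The state is a dict: "time_s": time; "joint_pos": joint angles; "qd": joint speeds; "effort": joint torques, N m; "tcp_pos": TCP position; "ee_rot": TCP orientation; "ft_force": force on the tool from outside, world axes, zero at the start; "moment": the same for the moment, N m; "opening": finger opening in m; "finger_force": force on a finger pad.
Only numpy, scipy, OpenCV 4.12 (cv2) and the standard library are available. Lean on these libraries where they do the work, as an engineer would, in place of code of your own. Each camera call takes 0.05 s, during which the arm holds its last target. There are 200 camera calls.

### The job

On the small bag coder, flick the edge of the star-shaped thumbwheel clockwise (seen from above) with a fingertip until its lug with the raised rib rests in the click that points straight at the steel index post, without running past it. Then press the round key on top of the coder fully down and let it come back up. Do not grip, lift or shove the coder or its wheel, and leave the jar, the ribbon spool and the bonbon where they stand.

Things in the scene. Friction and masses are not known exactly. Their poses are not given: they have to be found in the camera images.
- coder: Bag coder: grey steel case, 3.2 kg, standing loose on rubber feet. Origin: at bench level under the wheel's upright axis; x points from the wheel to the index post and the key, z up. The case spans x -20 to 125 mm, y -60 to 60 mm; its flat top is 48 mm above the bench. On the -x side the wheel's lugs overhang the case by 26 mm, with only the bench below.
- wheel_center (a point): On the wheel's upright axis, halfway up its rim, 60.5 mm above the bench. The wheel lies flat: underside 53.5 mm, top 67.5 mm above the bench; round hub of radius 27 mm, and eight black lugs, one every 45 degrees, 9 mm wide, reaching out to 46 mm radius. A steel spindle head, radius 9 mm, stands 5 mm above its top.
- wheel (a joint): Wheel angle (rad), growing clockwise from above. 0: ribbed lug at the index post (coder's +x). Rests in clicks at multiples of 0.785 (45 deg); starts 2, 3 or 4 clicks short of 0. At a click one lug points along the coder's -x. Springs into the nearest click: past half-way, on to the next (it may rarely balance half-way). 2 to 4 N sideways at a lug's end moves it; damped, it does not coast.
- wheel_mark (a point): On the top of the ribbed lug, 42 mm from the wheel's axis, 67.5 mm above the bench. A raised white rib, 7 mm wide and 4 mm high, runs from near the spindle along this lug only.
- index_post (a point): Top of the steel index post: a square post, 14 mm wide, standing on the case with one edge towards the wheel, its top 66 mm above the bench. This point is the middle of the top, 63 mm from the wheel's axis along the coder's x.
- key (a joint): Travel of the key (m): 0 up, 0.006 fully down; a spring returns it; it takes about 5 N to hold it fully down.
- key_top (a point): Centre of the top of the round grey key, 24 mm across, 70 mm above the bench when up, 98 mm from the wheel's axis along the coder's x; it stands in a dark round collar 40 mm across whose top is 60 mm above the bench, and moves straight down.
- jar: Bystander: closed jar, 62 mm across, 85 mm high. Origin: centre of its underside.
- spool: Bystander: ribbon spool lying on its flange, 66 mm across, 30 mm high. Origin: centre of its underside.
- bonbon: Bystander: chocolate bonbon in a paper cup, 46 mm across, 50 mm high. Origin: centre of its underside.
Mind the look-alikes: they are no part of the job. There is more than one size of the coder; the job needs the middle-sized.

How it is judged:
By the outcome, as a careful person would: the job done as asked, in the order asked, and still so for the second after the job is handed in, with the robot touching nothing.
It also fails if it takes over 54 s, if anything falls off the work surface, if the arm or the gripper's body presses on something with over 40 N, if the wrist force passes 120 N, or if a joint passes its speed limit or range.

## Working session

There is one attempt and no reset: what is moved stays moved. The work goes in short steps, Python scripts to look and compute and a tool call to move; the robot and the scene stay as the last step left them, time stands still between calls to the robot, and variables do not carry over. Pictures are saved under pics/ and viewed, at most 10 in all, crops included, and the job is handed in when it is done.

Besides the shell and the picture viewer there is one more tool, called after "Emit:" in YAML: its name, and indented under it one key for each argument. drive_tool: Moves the arm, as the interface text tells. Scaled input: -1 to 1 covers 25 mm each way for a shift and 4 degrees each way for a turn. Its arguments: {"type":"object","properties":{"motion":{"type":"array","items":{"type":"array","items":{"type":"number"}}},"grip_force":{"type":"number"}},"required":["motion"]}

```bash
mkdir -p pics
cat > h.py <<'E'
import numpy as np,cv2
from workcell import ctrl
from scipy.spatial.transform import Rotation as R
def cam(n):
    s=ctrl.state(); c=ctrl.read_camera(n)
    c['f']=192/np.tan(np.radians(c['vfov']/2))
    if n=='wrist':
        T=np.eye(4);T[:3,:3]=R.from_euler('xyz',s['ee_rot'],degrees=True).as_matrix();T[:3,3]=s['tcp_pos']
        M=T@np.array(c['mount']); c['o'],c['A']=M[:3,3],M[:3,:3]
    else:
        a=np.array(c['attitude'],float);c['o']=np.array(c['origin'])
        c['A']=a if a.shape==(3,3) else R.from_euler('xyz',a,degrees=True).as_matrix()
    return c
def plane(c,u,v,z):
    d=c['A']@np.array([(u-c['cx'])/c['f'],(v-c['cy'])/c['f'],1]); return c['o']+d*(z-c['o'][2])/d[2]
def cloud(c):
    v,u=np.mgrid[:384,:512];r=c['range_z']
    P=np.stack([(u-c['cx'])/c['f']*r,(v-c['cy'])/c['f']*r,r],-1)@c['A'].T+c['o']
    P[r<=0]=np.nan; return P
E
python3 - <<'E'
from h import *
s=ctrl.state();print({k:s[k] for k in('time_s','tcp_pos','ee_rot','opening','ft_force')},ctrl.finger_overhang)
for n in('top','scene'):
    c=cam(n);print(n,c['vfov'],c['cx'],c['cy'],c['origin'],c['attitude'],c['f'])
    cv2.imwrite(f'pics/{n}0.png',c['color']);np.save(n+'.npy',c,allow_pickle=True)
E
```

```text
{'time_s': 0.0, 'tcp_pos': array([ 0.27183962, -0.61734255,  0.24434695]), 'ee_rot': array([ 1.79904148e+02, -7.68931774e-03, -1.56239141e+02]), 'opening': 0.08548531415762299, 'ft_force': array([0.60660676, 0.20491239, 0.6609168 ])} 0.014
top 43.373078426252974 255.00126025521106 193.56508066675178 [0.45150301 0.03754877 1.18292842] [-1.72685900e+02  6.16453421e-02 -8.84566092e+01] 482.8048333918783
scene 46.67798205155039 259.14717336565826 194.8833394140179 [ 0.95297425 -0.30635283  0.73391051] [-1.44409916e+02  1.22557927e-01  4.58460392e+01] 444.9852067463162
```

View pics/top0.png

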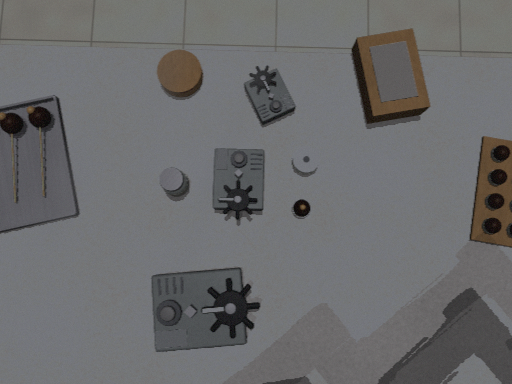

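View pics/scene0.png

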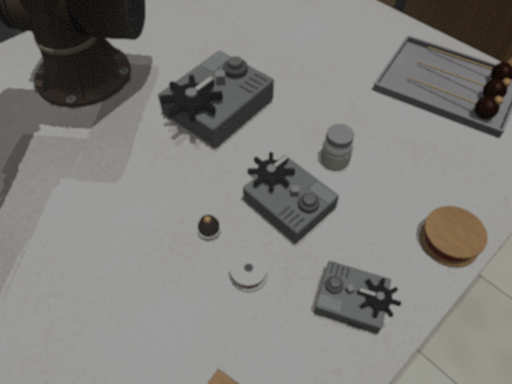

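The top view shows three coders: large with wheel at (230,309), middle at (238,200) and small at (263,78). The case of the one at (238,180) is about 50x61 px, which matches 120x145 mm at 420 px/m, so it's the middle-sized one. The jar is at (173,182), the spool at (305,163) and the bonbon at (302,208). The middle wheel's rib seems to point left, towards (220,200), and its post is at (238,174). Next I'll measure these and check a close crop.

Run:
```python
from h import *
for n,box in(('top',(205,140,275,230)),('scene',(235,140,345,245))):
    c=np.load(n+'.npy',allow_pickle=True).item()
    x0,y0,x1,y1=box
    cv2.imwrite(f'pics/{n}crop.png',cv2.resize(c['color'][y0:y1,x0:x1],None,fx=6,fy=6,interpolation=cv2.INTER_CUBIC) if n=='top' else cv2.resize(c['color'][y0:y1,x0:x1],None,fx=5,fy=5))
    P=cloud(c)
    if n=='top':
        for nm,u,v,z in(('key',239,158,.07),('post',239,174,.066),('spindle',238,199,.0725),('ribend',221,200,.0715),('bonbon',302,208,.05),('spool',305,163,.03),('jar',172,176,.085)):
            print(nm,plane(c,u,v,z).round(4),P[v,u].round(4))
    m=((P[...,2]>.042)&(P[...,2]<.052)).astype(np.uint8)
    m2=np.zeros_like(m);m2[y0:y1,x0:x1]=m[y0:y1,x0:x1]
    vv,uu=np.nonzero(m2); Q=P[vv,uu,:2].astype(np.float32)
    print(n,'case',cv2.minAreaRect(Q))
```

```text
key [0.6774 0.0824 0.07  ] [0.6772 0.0824 0.0709]
post [0.64   0.0814 0.066 ] [0.6397 0.0813 0.068 ]
spindle [0.5802 0.0816 0.0725] [0.5806 0.0817 0.0688]
ribend [0.5769 0.1209 0.0715] [0.5772 0.1211 0.0691]
bonbon [ 0.5655 -0.069   0.05  ] [ 0.5651 -0.0686  0.0542]
spool [ 0.6774 -0.0765  0.03  ] [ 0.6771 -0.0764  0.0316]
jar [0.628  0.2348 0.085 ] [0.6282 0.235  0.0835]
top case ((0.6333990097045898, 0.082494355738163), (0.14544299244880676, 0.11994738131761551), 0.08491241186857224)
scene case ((0.6350975036621094, 0.12451168894767761), (0.20302724838256836, 0.14483122527599335), 89.89119720458984)
```

View pics/topcrop.png

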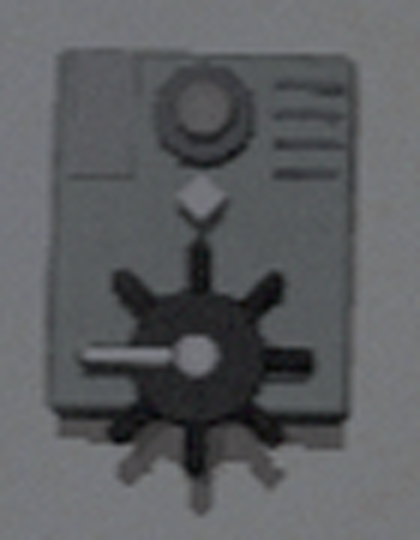

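The crop confirms the middle coder. The rib points along +y, which is 2 clicks short, and the post lies at +x. Case yaw is about 0 and the wheel axis is at (0.5805, 0.082). I'll flick with one half-open finger at the overhanging -x side, moving towards +y.

Emit:
drive_tool:
  motion:
    - [0,0,0,0,0,1,0.5]
    - [0,0,0,0,0,1,0.5]
    - [0,0,0,0,0,1,0.5]
    - [0,0,0,0,0,1,0.5]
    - [0,0,0,0,0,1,0.5]
    - [0,0,0,0,0,0.94,0.5]
    - [0,0,0,0,0,0,0.5]

```text
time_s: 0.68
tcp_pos: [0.2719, -0.6175, 0.2447]
ee_rot: [180.0, -0.0, 179.8]
ft_force: [-0.6, 0.3, -0.3]
opening: 0.0428
finger_force: 0.0
```

Emit:
drive_tool:
  motion:
    - [-0.36,1,0,0,0,0,0.5]
    - [-0.36,1,0,0,0,0,0.5]
    - [-0.36,1,0,0,0,0,0.5]
    - [-0.36,1,0,0,0,0,0.5]
    - [-0.36,1,0,0,0,0,0.5]
    - [-0.36,1,0,0,0,0,0.5]
    - [-0.36,1,0,0,0,0,0.5]
    - [-0.36,1,0,0,0,0,0.5]
    - [-0.36,1,0,0,0,0,0.5]
    - [-0.36,1,0,0,0,0,0.5]
    - [-0.36,1,0,0,0,0,0.5]
    - [-0.36,1,0,0,0,0,0.5]

```text
time_s: 1.68
tcp_pos: [0.3801, -0.3164, 0.2452]
ee_rot: [180.0, -0.0, -179.9]
ft_force: [1.4, -0.4, 0.7]
opening: 0.0432
finger_force: 0.0
```

Emit:
drive_tool:
  motion:
    - [-0.36,1,0,0,0,0,0.5]
    - [-0.36,1,0,0,0,0,0.5]
    - [-0.36,1,0,0,0,0,0.5]
    - [-0.36,1,0,0,0,0,0.5]
    - [-0.36,1,0.3,0,0,0,0.5]
    - [-0.36,1,0.5,0,0,0,0.5]
    - [-0.36,1,0.5,0,0,0,0.5]
    - [-0.36,1,0.5,0,0,0,0.5]
    - [-0.36,1,0.5,0,0,0,0.5]
    - [-0.36,1,0.5,0,0,0,0.5]
    - [-0.36,1,0.5,0,0,0,0.5]
    - [0,0,0,0,0,0,0.5]

```text
time_s: 2.68
tcp_pos: [0.4792, -0.0399, 0.1606]
ee_rot: [-180.0, -0.1, -179.7]
ft_force: [-0.7, 0.6, 0.2]
opening: 0.0422
finger_force: 0.0
```

Emit:
drive_tool:
  motion:
    - [-0.2,0.7,0,0,0,0,0.5]
    - [-0.2,0.7,0,0,0,0,0.5]
    - [-0.2,0.7,0.3,0,0,0,0.5]
    - [-0.2,0.6,0.7,0,0,0,0.5]
    - [0,0,0.8,0,0,0,0.5]
    - [0,0,0.8,0,0,0,0.5]
    - [0,0,0.5,0,0,0,0.5]
    - [0,0,0,0,0,0,0.5]
    - [0,0,0,0,0,0,0.5]

```text
time_s: 3.43
tcp_pos: [0.4986, 0.0244, 0.0851]
ee_rot: [-180.0, -0.1, -179.9]
ft_force: [1.3, -0.5, 1.0]
opening: 0.0431
finger_force: 0.0
```

```bash
cat > look.py <<'E'
from h import *
import sys
k=sys.argv[1]
s=ctrl.state();print(s['time_s'],s['tcp_pos'].round(4),s['ft_force'].round(1))
c=cam('scene');P=cloud(c);a=c['color'][100:300,150:390];
w=cam('wrist');cv2.imwrite(f'pics/l{k}.png',np.hstack([cv2.resize(a,(480,400)),cv2.resize(w['color'],(533,400))])[:,:1013][:, :800] if len(sys.argv)<3 else w['color'])
cv2.imwrite(f'pics/s{k}.png',cv2.resize(a,(720,600)))
# finger points: near tcp
D=P-s['tcp_pos']
m=(abs(D[...,0])<.016)&(abs(D[...,1])<.05)&(D[...,2]<.02)&(P[...,2]>.02)
Q=P[m];print('finger z lo',np.sort(Q[:,2])[:5].round(4) if len(Q) else None)
for lo,hi in((-.05,0),(0,.05)):
    q=Q[(Q[:,1]-s['tcp_pos'][1]>lo)&(Q[:,1]-s['tcp_pos'][1]<hi)]
    if len(q):print(len(q),(np.percentile(q,2,axis=0)-s['tcp_pos']).round(4),(np.percentile(q,98,axis=0)-s['tcp_pos']).round(4))
E
python3 look.py 1
```

```text
3.4333 [0.4986 0.0244 0.0851] [ 1.3 -0.5  1. ]
finger z lo [0.0746 0.0749 0.0753 0.0753 0.0755]
91 [-0.0033 -0.0348 -0.007 ] [ 0.0128 -0.0205  0.0197]
108 [-0.0089  0.021  -0.0098] [0.012  0.0344 0.0189]
```

View pics/s1.png

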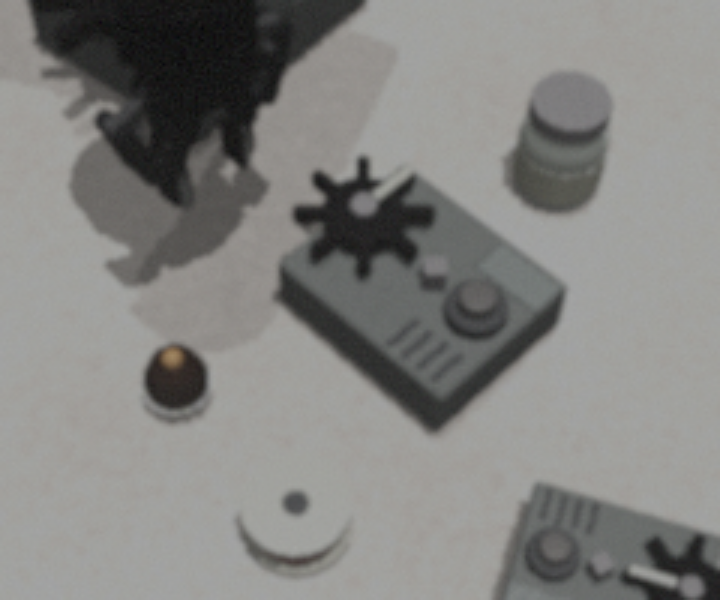

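The fingertip sits about 11 mm below the TCP, and the finger spans y from +21 to +35 mm and x ±11 mm. The scene view shows the wheel at (365,205), the rib pointing up-right to (400,175), and the post at (433,270). I'll go down and in, then push.

Emit:
drive_tool:
  motion:
    - [0,0.32,0.3,0,0,0,0.5]
    - [0,0,0.5,0,0,0,0.5]
    - [0,0,0.36,0,0,0,0.5]
    - [0,0,0,0,0,0,0.5]
    - [-0.4,0,0,0,0,0,0.5]
    - [-0.4,0,0,0,0,0,0.5]
    - [-0.4,0,0,0,0,0,0.5]
    - [-0.14,0,0,0,0,0,0.5]
    - [0,0,0,0,0,0,0.5]
    - [0,0,0,0,0,0,0.5]

```text
time_s: 4.37
tcp_pos: [0.5326, 0.0326, 0.0562]
ee_rot: [180.0, -0.0, 180.0]
ft_force: [-0.5, 0.3, -0.1]
opening: 0.043
finger_force: 0.0
```

Emit:
drive_tool:
  motion:
    - [0,0.12,0,0,0,0,0.5]
    - [0,0.12,0,0,0,0,0.5]
    - [0,0.12,0,0,0,0,0.5]
    - [0,0.12,0,0,0,0,0.5]
    - [0,0.12,0,0,0,0,0.5]
    - [0,0.12,0,0,0,0,0.5]
    - [0,0,0,0,0,0,0.5]

```text
time_s: 4.95
tcp_pos: [0.5321, 0.0512, 0.0563]
ee_rot: [-180.0, -0.0, -180.0]
ft_force: [-0.1, -1.4, 0.3]
opening: 0.0427
finger_force: 0.6
```

Emit:
drive_tool:
  motion:
    - [0,0.12,0,0,0,0,0.5]
    - [0,0.12,0,0,0,0,0.5]
    - [0,0.12,0,0,0,0,0.5]
    - [0,0.12,0,0,0,0,0.5]
    - [0,0.12,0,0,0,0,0.5]
    - [0,0,0,0,0,0,0.5]
    - [0,0,0,0,0,0,0.5]

```text
time_s: 5.53
tcp_pos: [0.5325, 0.0662, 0.0563]
ee_rot: [180.0, 0.0, -180.0]
ft_force: [-0.2, -0.7, -0.3]
opening: 0.0427
finger_force: 0.0
```

```bash
python3 look.py 2
```

```text
5.5333 [0.5325 0.0662 0.0563] [-0.2 -0.7 -0.3]
finger z lo [0.0446 0.0456 0.0479 0.0486 0.0491]
84 [-0.0056 -0.0348 -0.008 ] [ 0.0129 -0.0207  0.0187]
100 [-0.0089  0.0112 -0.0034] [0.0153 0.0355 0.0191]
```

View pics/s2.png

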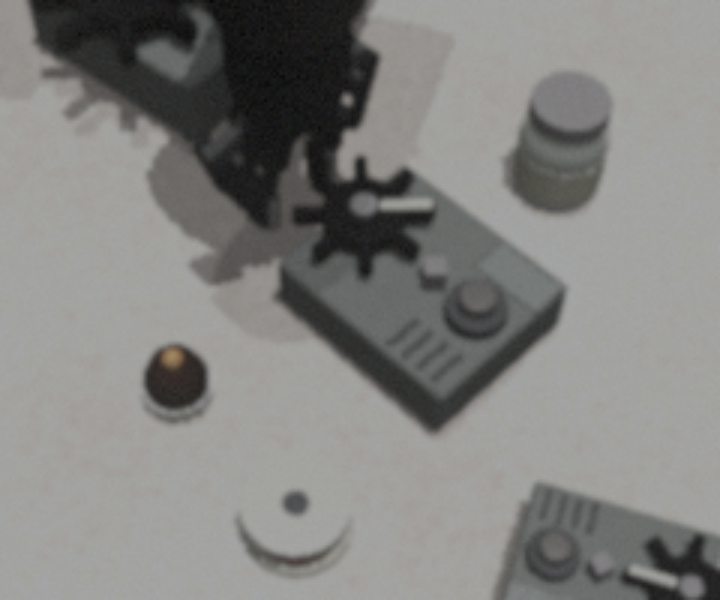

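The wheel advanced one click: the rib end is now at (433,205), 45° short, and the coder hasn't moved. I'll back out and repeat the same flick.

Emit:
drive_tool:
  motion:
    - [0.3,0,0,0,0,0,0.5]
    - [0.5,0,0,0,0,0,0.5]
    - [0.5,0,0,0,0,0,0.5]
    - [0,-0.7,0,0,0,0,0.5]
    - [0,-0.66,0,0,0,0,0.5]
    - [0,0,0,0,0,0,0.5]
    - [-0.4,0,0,0,0,0,0.5]
    - [-0.4,0,0,0,0,0,0.5]
    - [-0.4,0,0,0,0,0,0.5]
    - [-0.1,0,0,0,0,0,0.5]
    - [0,0,0,0,0,0,0.5]
    - [0,0,0,0,0,0,0.5]

```text
time_s: 6.63
tcp_pos: [0.5324, 0.0319, 0.0559]
ee_rot: [-180.0, -0.0, 180.0]
ft_force: [0.4, -0.2, 0.2]
opening: 0.0426
finger_force: 0.0
```

Emit:
drive_tool:
  motion:
    - [0,0.12,0,0,0,0,0.5]
    - [0,0.12,0,0,0,0,0.5]
    - [0,0.12,0,0,0,0,0.5]
    - [0,0.12,0,0,0,0,0.5]
    - [0,0.12,0,0,0,0,0.5]
    - [0,0.12,0,0,0,0,0.5]
    - [0,0,0,0,0,0,0.5]

```text
time_s: 7.22
tcp_pos: [0.5322, 0.0501, 0.0563]
ee_rot: [-180.0, -0.0, -180.0]
ft_force: [-0.8, -1.8, 0.3]
opening: 0.0428
finger_force: 0.5
```

Emit:
drive_tool:
  motion:
    - [0,0.12,0,0,0,0,0.5]
    - [0,0.12,0,0,0,0,0.5]
    - [0,0.12,0,0,0,0,0.5]
    - [0,0.12,0,0,0,0,0.5]
    - [0,0.12,0,0,0,0,0.5]
    - [0,0,0,0,0,0,0.5]
    - [0,0,0,0,0,0,0.5]

```text
time_s: 7.8
tcp_pos: [0.5325, 0.0652, 0.0563]
ee_rot: [180.0, 0.0, -180.0]
ft_force: [-0.2, 0.3, -0.2]
opening: 0.0428
finger_force: 0.0
```

Now I'll retreat in -x and check.

Emit:
drive_tool:
  motion:
    - [0.3,0,0,0,0,0,0.5]
    - [0.5,0,0,0,0,0,0.5]
    - [0.6,0,0,0,0,0,0.5]
    - [0,0,-0.5,0,0,0,0]
    - [0,0,-1,0,0,0,0]
    - [0,0,-1,0,0,0,0]
    - [0,0,-0.5,0,0,0,0]
    - [0,0,0,0,0,0,0]
    - [0,0,0,0,0,0,0]

```text
time_s: 8.55
tcp_pos: [0.4972, 0.0649, 0.1319]
ee_rot: [179.9, 0.1, 180.0]
ft_force: [-0.2, 0.3, 0.5]
opening: 0.0004
finger_force: 0.0
```

```bash
python3 look.py 3
```

```text
8.55 [0.4972 0.0649 0.1319] [-0.2  0.3  0.5]
finger z lo [0.1198 0.1223 0.1224 0.1224 0.1229]
103 [-0.0047 -0.0136 -0.0094] [ 0.0126 -0.001   0.0188]
48 [ 0.0072  0.0001 -0.009 ] [0.0125 0.0131 0.0192]
```

View pics/s3.png

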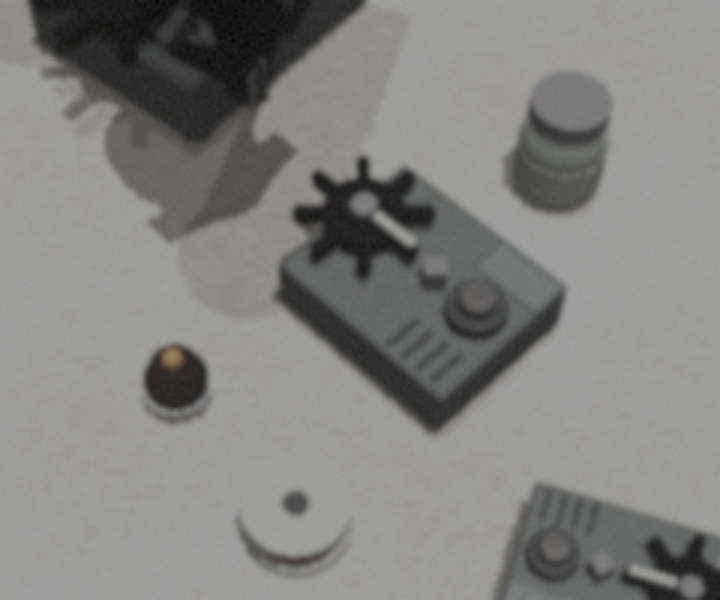

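The rib ends at (415,245) and points straight at the post at (433,270), and the coder hasn't moved. Next is the key at (0.678, 0.0825), with the fingers shut.

Emit:
drive_tool:
  motion:
    - [-0.8,0.1,0,0,0,0,0]
    - [-0.9,0.1,0,0,0,0,0]
    - [-0.9,0.1,0,0,0,0,0]
    - [-0.9,0.1,0,0,0,0,0]
    - [-0.9,0.1,0,0,0,0,0]
    - [-0.9,0.1,0,0,0,0,0]
    - [-0.9,0.1,0,0,0,0,0]
    - [-0.9,0,0,0,0,0,0]
    - [-0.14,0,0.4,0,0,0,0]
    - [0,0,0.6,0,0,0,0]
    - [0,0,0.5,0,0,0,0]
    - [0,0,0,0,0,0,0]

```text
time_s: 9.65
tcp_pos: [0.6756, 0.0815, 0.089]
ee_rot: [-179.9, -0.4, 180.0]
ft_force: [-0.5, -0.4, -0.5]
opening: -0.0001
finger_force: 0.0
```

Emit:
drive_tool:
  motion:
    - [0,0,0.08,0,0,0,0]
    - [0,0,0.08,0,0,0,0]
    - [0,0,0.08,0,0,0,0]
    - [0,0,0.08,0,0,0,0]
    - [0,0,0,0,0,0,0]
    - [0,0,0,0,0,0,0]

```text
time_s: 10.15
tcp_pos: [0.6785, 0.0824, 0.0862]
ee_rot: [180.0, 0.0, -180.0]
ft_force: [1.0, -0.8, -0.2]
opening: 0.0
finger_force: 0.0
```

Emit:
drive_tool:
  motion:
    - [0,0,0.08,0,0,0,0]
    - [0,0,0.08,0,0,0,0]
    - [0,0,0,0,0,0,0]

```text
time_s: 10.4
tcp_pos: [0.6788, 0.0824, 0.082]
ee_rot: [180.0, 0.0, -180.0]
ft_force: [0.5, 1.2, 2.3]
opening: 0.0
finger_force: 1.3
```

Emit:
drive_tool:
  motion:
    - [0,0,0.08,0,0,0,0]
    - [0,0,0,0,0,0,0]
    - [0,0,0,0,0,0,0]

```text
time_s: 10.65
tcp_pos: [0.6788, 0.0824, 0.0801]
ee_rot: [180.0, 0.0, -180.0]
ft_force: [0.6, -0.4, 3.1]
opening: -0.0
finger_force: 1.8
```

Emit:
drive_tool:
  motion:
    - [0,0,0.08,0,0,0,0]
    - [0,0,0,0,0,0,0]
    - [0,0,0,0,0,0,0]

```text
time_s: 10.9
tcp_pos: [0.6788, 0.0824, 0.0782]
ee_rot: [180.0, 0.0, -180.0]
ft_force: [0.5, 0.5, 4.5]
opening: 0.0001
finger_force: 2.4
```

Nearly down. I'll continue in 1 mm steps until the force jumps.

Emit:
drive_tool:
  motion:
    - [0,0,0.04,0,0,0,0]
    - [0,0,0,0,0,0,0]
    - [0,0,0,0,0,0,0]

```text
time_s: 11.15
tcp_pos: [0.6788, 0.0824, 0.078]
ee_rot: [180.0, 0.1, -180.0]
ft_force: [-1.4, 0.6, 10.2]
opening: 0.0003
finger_force: 5.2
```

Emit:
drive_tool:
  motion:
    - [0,0,0.02,0,0,0,0]
    - [0,0,0,0,0,0,0]
    - [0,0,0,0,0,0,0]

```text
time_s: 11.4
tcp_pos: [0.6789, 0.0824, 0.078]
ee_rot: [180.0, 0.1, -180.0]
ft_force: [-3.4, 0.6, 12.8]
opening: -0.0003
finger_force: 6.6
```

The key has bottomed: the force jumped to 12.8 N with no further travel. I'll lift off and clear.

Emit:
drive_tool:
  motion:
    - [0,0,-0.1,0,0,0,0]
    - [0,0,-0.2,0,0,0,0]
    - [0,0,-0.4,0,0,0,0]
    - [0,0,-1,0,0,0,0]
    - [0,0,-1,0,0,0,0]
    - [1,0,-1,0,0,0,0]
    - [1,-0.5,-1,0,0,0,0]
    - [1,-1,0,0,0,0,0]
    - [1,-1,0,0,0,0,0]
    - [1,-1,0,0,0,0,0]
    - [1,-1,0,0,0,0,0]
    - [1,-1,0,0,0,0,0]

```text
time_s: 12.4
tcp_pos: [0.5013, -0.0563, 0.1938]
ee_rot: [180.0, -0.1, -180.0]
ft_force: [0.9, -0.5, 0.1]
opening: -0.0001
finger_force: 0.0
```

Emit:
drive_tool:
  motion:
    - [0,-1,0,0,0,0,0]
    - [0,-1,0,0,0,0,0]
    - [0,-1,0,0,0,0,0]
    - [0,-1,0,0,0,0,0]
    - [0,-1,0,0,0,0,0]
    - [0,-1,0,0,0,0,0]
    - [0,0,0,0,0,0,0]
    - [0,0,0,0,0,0,0]
    - [0,0,0,0,0,0,0]
    - [0,0,0,0,0,0,0]

```text
time_s: 13.23
tcp_pos: [0.5032, -0.2046, 0.1938]
ee_rot: [180.0, -0.0, -180.0]
ft_force: [0.2, 0.0, 0.1]
opening: 0.0003
finger_force: 0.0
```

Run:
```python
from h import *
c=cam('top');P=cloud(c)
cv2.imwrite('pics/end.png',cv2.resize(c['color'][130:240,150:330],None,fx=4,fy=4))
print('key z',P[156:160,237:241,2].mean())
```

```text
key z nan
```

View pics/end.png

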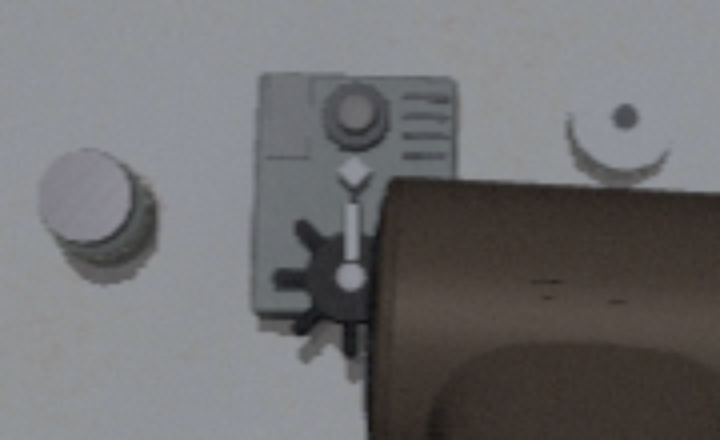

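The rib at (351,230) points straight at the post at (354,176), the key at (353,108) is back up, the coder is in place, and nothing is touching the robot.

```bash
python3 -c "
from workcell import ctrl
print(ctrl.hand_in())"
```

```text
the job is handed in; nothing more can be done
None
```

I flicked the middle coder's wheel two clicks clockwise so the ribbed lug points at the index post, pressed the key fully down and released it, and handed the job in at about 13 s; the last top view showed the coder, jar and spool in place, with the bonbon hidden behind the arm and the key's return judged by eye because its depth reading failed.

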